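# Change over the locating block on a T-slot fixture plate

### The job

Change the fixture plate over from the brass locating block to the steel one: slide the brass block back out of the working slot and along the cross slot to the end of the empty side, where the yellow strip is, then slide the steel block round the corner and up the working slot until it bears on the stop screw. Lean on it there with about 10 newtons for half a second, then let go and leave it touching the screw. Never press on the screw with more than about 25 newtons, ease the blocks along the slots without jamming them, and leave the loose things around them alone.

Things in the scene. Friction and masses are not known exactly. Their poses are not given: they have to be found in the camera images.
- plate: Fixed dark cast-iron plate, 220 (x) x 300 (y) x 34 mm thick. Origin: centre of its underside, z up. Its two T-slots form a T: the cross slot along y at x = -45 mm, and the working slot leaving its middle along +x at y = 0. Slots 18 mm wide at the top, closed at all ends, corners rounded 5 mm. In the cross slot a block's centre can go to y = +/-107 mm. Oiled: sliding a block takes 1 to 3 N
- junction (a point): Point on the plate's top face (34 mm above the bench) where the slots' centre lines meet: plate x = -45 mm, y = 0. A block has 1 mm of play either side across a slot; pulled straight back out of the working slot, it meets the cross slot's wall with its centre 1 mm past this point
- stop_bracket: Grey angle bracket at the far end of the working slot; origin on the plate's top at plate x = 90 mm, y = 0. Carries the rigid stop screw (stop_screw_c0, 12 mm thick, 72 mm long), level along the slot 22 mm above the plate's top, tip to -x. The screw was set by hand and its setting is not reported: a block's centre comes to rest somewhere between plate x = 14 and 44 mm when bearing on it
- brass_block_mid (a point): Centre of the yellow brass locating block's body, 18 mm above the plate's top. Body 40 x 40 x 36 mm high, square to the plate, V-groove in its -x face, knurled grips on its +/-y faces (41 mm across). Below, a 16 mm square neck runs in the slot and a 28 mm foot under the slot's lips keeps it captive (no lifting out). 0.33 to 0.55 kg. Starts in the working slot, centre at plate x = -16 to 10 mm
- brass_block: The brass locating block itself; origin at the centre of its seat face, 18 mm below brass_block_mid
- steel_block_mid (a point): Centre of the body of the bright steel locating block, in all but colour the same as the brass one. It starts in one arm of the cross slot, 3 mm from that arm's end (left or right varies)
- steel_block: The steel locating block itself; origin at the centre of its seat face, 18 mm below steel_block_mid, axes as the plate's
- park (a point): Where the brass block is to be parked, at the height of the plate's top: the end of the empty arm of the cross slot (plate x = -45 mm, y = +104 or -104 mm, 3 mm short of the last place a block can reach). A yellow strip 50 mm long lies on the slot's floor there
- spanner: Loose steel open-ended spanner, 170 mm, on the bench beside the plate (+y side); leave alone. Origin at its middle
- nut: Loose steel nut, 28 mm across and 12 mm high, on the plate's top, -y half, beside the working slot; leave alone. Origin under its centre
- tin: Loose green tin, 72 mm across and 45 mm high, on the bench beside the plate (-y side); leave alone. Origin under its centre
- mallet: Loose hammer with a wooden handle, 240 mm, on the bench beyond the plate; leave alone. Origin near its middle
Things that resemble listed ones, but are neither listed nor needed, are in the scene too. What is meant by the brass_block is not pink, and is the smaller of those in its own colour.

How it is judged:
On the way, in this order (a step that is already met when the one before it is completed fails the run):
1. the brass block is parked at the end of the empty arm of the cross slot (horizontal distance between brass_block_mid and park below 0.008 m), for 0.2 s.
2. the steel block is leaned on the stop screw (contact force between steel_block and stop_bracket above 6 N), for 0.3 s.
At the end, for the whole second after the job is handed in: The steel block is at rest in the working slot within about 1.8 mm of the tip of the stop screw (middle of the 72 mm screw under 57.8 mm from the block's centre), the brass block at rest within 8 mm of the park point (horizontal distance between brass_block_mid and park below 0.008 m and x of stop_screw_c0 in the frame of steel_block below 0.0578 m and x of steel_block_mid in the frame of plate above 0.008 m and y of steel_block_mid in the frame of plate between -0.004 and 0.004 m and linear speed of each of steel_block, brass_block below 0.01 m/s); the robot touches nothing.
It fails at once if the steel block is pressed on the stop screw with over 25 N (contact force between steel_block and stop_bracket above 25 N).
It fails at once if the brass block is jammed in the plate: its contact forces there add up to over 60 N (contact force between brass_block and plate above 60 N).
It fails at once if the steel block is jammed in the plate: its contact forces there and on the screw add up to over 60 N (contact force between steel_block and plate above 60 N).
It fails at once if the spanner, nut, tin or hammer is moved over 15 mm (distance of any of spanner, nut, tin, mallet from where it was at the start of the episode above 0.015 m).
It also fails if it takes over 69 s, if anything falls off the work surface, if the arm or the gripper's body presses on something with over 40 N, if the wrist force passes 120 N, or if a joint passes its speed limit or range.

### The arm

A 6-joint arm with a two-finger parallel gripper is mounted at the origin on the work surface. World frame = base frame: x ahead of the robot, y to its left, z up, the work surface at z = 0. Lengths are in m, angles in rad, forces in N, time in s.
With the tool pointing down it reaches from about 0.3 to 0.875 m from the base axis. Payload 6.4 kg.
Tool frame: the origin (TCP) lies at the very end of the fingers, on their centre line; the grasp point (between the pads) lies ctrl.pinch_z behind it (ctrl.pinch_z is the distance from the TCP to the grasp point, in m); y points along the fingers, z is the direction in which the jaws open and shut, and the axes are right-handed (so a half turn about y gives the same grasp; the last joint's range is limited). The gripper opens to 85 mm and grips with 20 to 120 N. Pads are 22 mm wide; open, the fingers measure 114 mm over their backs; the gripper's body (76 mm by 85 mm) begins 54 mm behind the grasp point. The pads swing forward as they close: fully open they stand 13 mm farther back than shut.
Start: joints at [1.006, 0.181, 1.607, -0, 1.354, -0.206], TCP at [0.202, 0.538, 0.231] pointing down, gripper open.
Joint ranges: [-2.99, 2.99], [-0.89, 2.07], [0.3, 2.58], [-1.14, 4.28], [0, 2.63], [-3.12, 3.12]. Speed limits (rad/s): [2.57, 2.57, 3.01, 3.14, 3.14, 3.14].

### API

Orientations are given as a unit quaternion [w, x, y, z].
In Python, from bench import ctrl gives the robot as it stands.
- The arm moves only by the shell command python3 -m pendant 'ROWS'. ROWS is JSON, one flat list of numbers, 7 for each row, row after row: the shift along the world's x, y, z in m, then the turn, a rotation vector about the world's x, y, z in degrees, then the finger opening in m, from 0 to 0.0854. In form: [tx, ty, tz, rx, ry, rz, hand, tx, ty, tz, rx, ry, rz, hand, ...]. A call has 1 to 12 rows; each row shifts and turns the commanded pose from where the row before left it; what a row does not reach is not made up. A row lasts 1/8 s, in which the tool goes at most 62.5 mm and 10.7 degrees, less where a joint would pass 70% of its speed; a pose out of reach is approached as far as the arm can. A call with a gripper value outside its range is refused whole. The fingers move at their own pace and stop on an object; the grip force is fixed at half the most. Time passes only in rows, so rows that do not move let the fingers close. It gives the time, the measured TCP pose, the force and the opening at its end, in the units of the state.
- ctrl.get_obs(): the state, without advancing time (a new reading comes with each control period).
- ctrl.camera(name): name is "side" or "top"; returns the picture (480x640x3 uint8, red, green, blue); there is no depth.
- ctrl.camera_info(name): a dict with "fx", "fy", "cx", "cy" (pixels), "k1" (the pictures are not rectified: a ray, as slopes to the right and down, at radius r is drawn at 1 + k1 r^2 times it, then the intrinsics apply), "origin" and "rotation" of the camera in the world. Camera axes: x right, y down, z forward; pixel columns grow to the right and rows downward; lengths in m; the calibration is good to about 2 mm. A picture is of the moment at which its call begins. camera_info takes no time and is no camera call.
- ctrl.hand_in(): hands the job in, once; it reports no verdict.
Trained networks look in the newest picture that a camera, given by its name, has taken for a name from the list of things; names that differ only in an ending like _2 or _b are one class to them, and where a whole thing is asked for, a point or a joint stands for the part that bears it (a point fixed in the world has none). Each returns a list of dicts, best first, with "score" (0 to 1); they miss things now and then, are a little off and sometimes report something else, mostly with a low value. They report only what shows in the picture. A call takes as long as a camera call. They do not tell look-alikes from the thing itself.
- ctrl.silhouettes(target, camera): "mask" (480x640 bool, what is visible of it) and "bbox" ([left, top, right, bottom] in pixels, round what is visible of it).
The state is a dict: "time_s": time; "q": joint angles; "dq": joint speeds; "joint_efforts": joint torques, N m; "eef_pos": TCP position; "eef_rot": TCP orientation; "wrist_force": force on the tool from outside, world axes, zero at the start; "torque": the same for the moment, N m; "opening": opening from 0.0 (shut) to 1.0 (fully open).
Only numpy, scipy, OpenCV 4.12 (cv2) and the standard library are available. Lean on these libraries where they do the work, as an engineer would, in place of code of your own. Each camera call takes 0.05 s, during which the arm holds its last target.

## Working session

There is one attempt and no reset: what is moved stays moved. The work goes in short steps, Python scripts to look and compute and a shell command to move; the robot and the scene stay as the last step left them, time stands still between calls to the robot, and variables do not carry over. Pictures are saved under pics/ and viewed, and the job is handed in when it is done.

```bash
ls; mkdir -p pics
python3 - <<'E'
from bench import ctrl
import cv2,json
print(ctrl.get_obs(), ctrl.pinch_z)
for n in("side","top"):
    im=ctrl.camera(n); cv2.imwrite(f"pics/{n}0.png",im[:,:,::-1]); print(n,ctrl.camera_info(n))
E
```

```text
pics
{'time_s': 0.0, 'q': array([ 1.00567714e+00,  1.81548909e-01,  1.60801135e+00,  3.93529885e-05,
        1.35380451e+00, -2.06305661e-01]), 'dq': array([ 0.00044943, -0.00135653, -0.00036415, -0.00037757,  0.00066925,
       -0.00094756]), 'joint_efforts': array([-1.69269151e-03, -4.44885170e+01, -3.51333547e+01, -4.19793132e-04,
        9.21999308e-03,  2.61777394e-06]), 'eef_pos': array([0.20159098, 0.53791218, 0.23037812]), 'eef_rot': array([-0.69518132,  0.69633211, -0.12643151,  0.12593491]), 'wrist_force': array([-0.52562652, -0.30377306,  0.42590526]), 'torque': array([ 0.00980292, -0.00213066,  0.00110633]), 'opening': 0.9998409939534034} 0.0187
side {'fx': 482.4380894352141, 'fy': 482.4380894352141, 'cx': 312.7117553740593, 'cy': 232.81020244757147, 'k1': -0.016684362897780927, 'origin': array([ 0.36015731, -0.43290879,  0.71282678]), 'rotation': array([-0.32456588,  0.91912906, -0.20931154,  0.07776525])}
top {'fx': 466.1556377822083, 'fy': 466.1556377822083, 'cx': 324.0605985658201, 'cy': 233.9631530564072, 'k1': -0.11826183979219716, 'origin': array([0.45764609, 0.04391303, 0.89420677]), 'rotation': array([ 0.05413348, -0.70288792,  0.70602342, -0.06744682])}
```

View pics/top0.png

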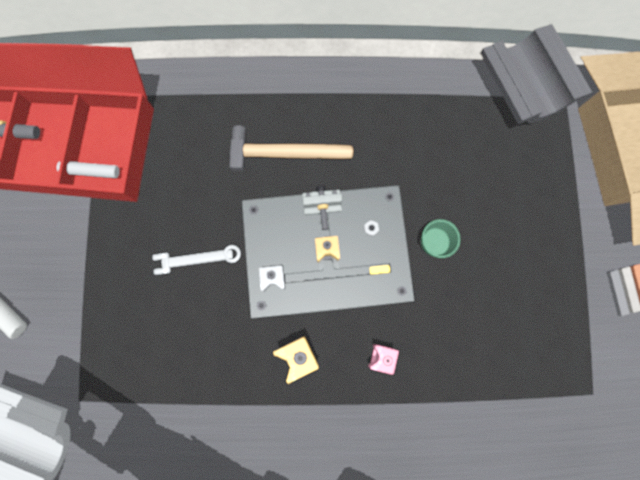

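View pics/side0.png

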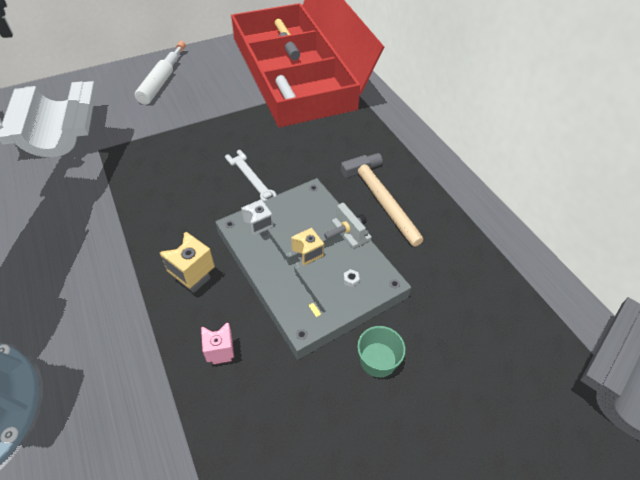

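Top view candidates for brass: yellow on the plate (327,247), a larger yellow on the bench (298,360), and a pink one (384,360). The small yellow one sitting in the working slot fits: not pink, and smaller. Steel is at (271,277) on the +y arm, and the yellow park strip is at (380,269) on the −y arm. Next I'll confirm with crops and masks.

```bash
cat > h.py <<'E'
import numpy as np,cv2
from scipy.spatial.transform import Rotation as R
from bench import ctrl
class Cam:
    def __init__(s,n):
        c=ctrl.camera_info(n); s.c=c
        w,x,y,z=c['rotation']; s.R=R.from_quat([x,y,z,w]).as_matrix(); s.o=np.array(c['origin'])
    def proj(s,P):
        p=(np.atleast_2d(P)-s.o)@s.R; a=p[:,:2]/p[:,2:]; f=1+s.c['k1']*(a**2).sum(1,keepdims=True)
        a=a*f; return np.c_[a[:,0]*s.c['fx']+s.c['cx'],a[:,1]*s.c['fy']+s.c['cy']]
    def ray(s,uv):
        uv=np.atleast_2d(uv).astype(float); d=np.c_[(uv[:,0]-s.c['cx'])/s.c['fx'],(uv[:,1]-s.c['cy'])/s.c['fy']]
        a=d.copy()
        for _ in range(20): a=d/(1+s.c['k1']*(a**2).sum(1,keepdims=True))
        return np.c_[a,np.ones(len(a))]@s.R.T
    def onz(s,uv,z):
        r=s.ray(uv); return s.o+r*((z-s.o[2])/r[:,2])[:,None]
E
python3 - <<'E'
from h import *
import pickle
out={}
ims={n:cv2.imread(f"pics/{n}0.png") for n in("top","side")}
for cam in("top","side"):
    for t in("plate","brass_block","steel_block","stop_bracket"):
        r=ctrl.silhouettes(t,cam); out[cam,t]=r
        print(cam,t,[(round(d['score'],2),np.round(d['bbox']).tolist(),int(d['mask'].sum())) for d in r])
pickle.dump(out,open("sil.pkl","wb"))
a=cv2.resize(ims['top'][180:325,235:425],None,fx=4,fy=4,interpolation=cv2.INTER_CUBIC); cv2.imwrite("pics/ctop0.png",a)
a=cv2.resize(ims['side'][170:360,205:420],None,fx=3,fy=3,interpolation=cv2.INTER_CUBIC); cv2.imwrite("pics/cside0.png",a)
E
```

```text
top plate [(0.79, [243.0, 185.0, 415.0, 320.0], 17189)]
top brass_block [(0.88, [317.0, 233.0, 339.0, 260.0], 574), (0.55, [272.0, 337.0, 318.0, 381.0], 982)]
top steel_block [(0.92, [260.0, 267.0, 284.0, 289.0], 431)]
top stop_bracket [(0.67, [302.0, 184.0, 342.0, 232.0], 1029)]
side plate [(0.94, [213.0, 182.0, 412.0, 359.0], 17586)]
side brass_block [(0.76, [202.0, 323.0, 232.0, 362.0], 981), (0.69, [165.0, 233.0, 215.0, 293.0], 1797), (0.61, [293.0, 228.0, 324.0, 262.0], 779), (0.26, [345.0, 270.0, 358.0, 286.0], 186)]
side steel_block [(0.55, [244.0, 200.0, 272.0, 237.0], 710), (0.43, [311.0, 304.0, 320.0, 315.0], 63)]
side stop_bracket [(0.76, [323.0, 204.0, 373.0, 247.0], 1140)]
```

View pics/ctop0.png

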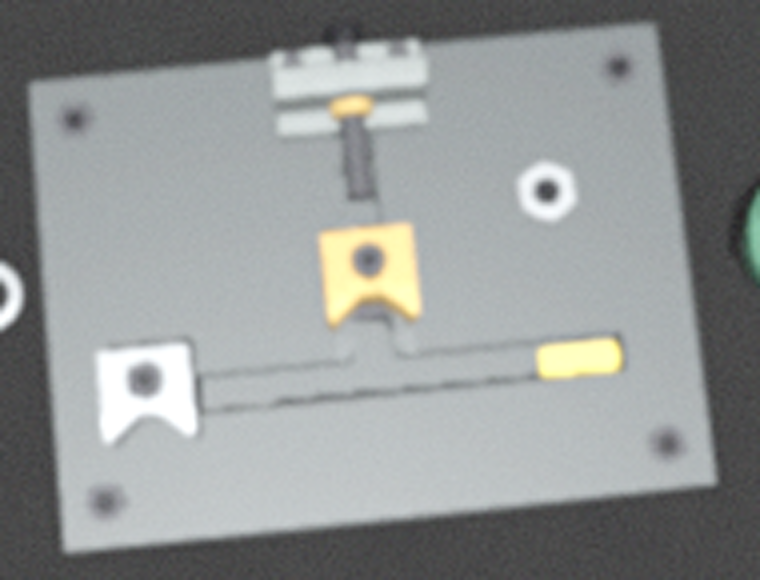

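View pics/cside0.png

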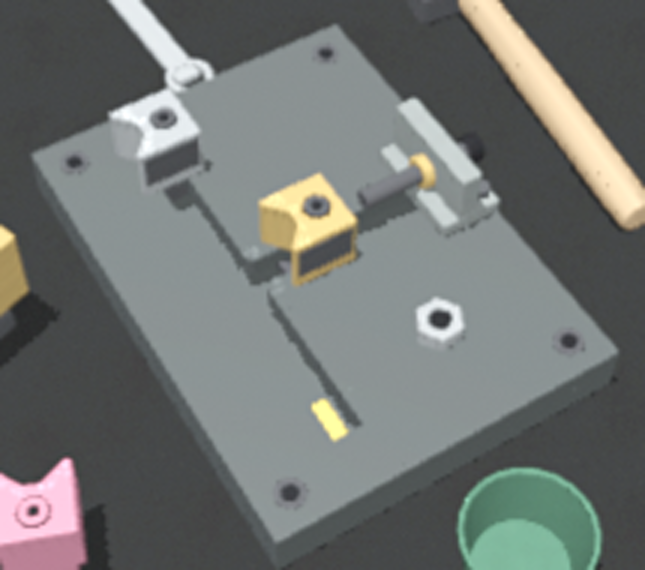

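The crops confirm it: the brass block sits in the working slot, the steel block at the left end (+y) of the cross slot, and the strip at the right. Next I fit the plate pose from its corners.

```bash
cat > fit0.py <<'E'
from h import *
from scipy.optimize import least_squares
g={n:cv2.imread(f"pics/{n}0.png",0) for n in("top","side")}
T=np.float32([[30,82],[655,23],[717,485],[65,552]])/4+[235,180]-0.375
S=np.float32([[337,27],[617,350],[278,545],[35,155]])/3+[205,170]-0.333
# plate corners order: (+x,+y),(+x,-y),(-x,-y),(-x,+y)
P=np.array([[110,150,34],[110,-150,34],[-110,-150,34],[-110,150,34]])/1e3
crit=(3,50,1e-3)
uv={}
for n,c in(("top",T),("side",S)):
    c2=cv2.cornerSubPix(g[n],np.float32(c).reshape(-1,1,2),(4,4),(-1,-1),crit).reshape(-1,2); print(n,np.round(c,1).tolist(),np.round(c2,1).tolist()); uv[n]=c2
C={n:Cam(n) for n in uv}
def w(p,X):
    c,s=np.cos(p[2]),np.sin(p[2]); return np.c_[p[0]+c*X[:,0]-s*X[:,1],p[1]+s*X[:,0]+c*X[:,1],X[:,2]]
def fit(ns):
    f=lambda p:np.concatenate([(C[n].proj(w(p,P))-uv[n]).ravel() for n in ns])
    r=least_squares(f,[.45,.04,0],loss='soft_l1'); return r.x,np.abs(f(r.x)).max()
for ns in(["top"],["side"],["top","side"]): 
    p,e=fit(ns); print(ns,np.round(p,4),np.degrees(p[2]).round(2),"max",e.round(2))
np.save("plate.npy",p)
# overlay
pts={'junction':(-45,0,34),'park':(-45,-104,34),'steel?':(-45,104,70),'brass_top_c':(-5,0,70),'tipmax':(90,0,56)}
X=np.array(list(pts.values()))/1e3
print({k:(C['top'].proj(w(p,X))[i].round(1).tolist(),C['side'].proj(w(p,X))[i].round(1).tolist()) for i,k in enumerate(pts)})
def inv(p,q):
    c,s=np.cos(p[2]),np.sin(p[2]); d=q[:,:2]-p[:2]; return np.c_[c*d[:,0]+s*d[:,1],-s*d[:,0]+c*d[:,1]]*1e3
# block hole centers (z=.070) from crop pixels
for n,px in(("top",[[146,378],[369,260]]),("side",[[163,118],[317,205]])):
    o,k=((235,180),4) if n=="top" else ((205,170),3)
    q=C[n].onz(np.array(px)/k+o,0.070); print(n,"steel,brass hole world",q.round(4).tolist(),"plate mm",inv(p,q).round(1).tolist())
q=C['top'].onz(np.array([[363,196]])/4+[235,180],.056);print("tip plate mm top",inv(p,q))
q=C['side'].onz(np.array([[370,197]])/3+[205,170],.056);print("tip plate mm side",inv(p,q))
q=C['top'].onz(np.array([[580,357]])/4+[235,180],.016);print("strip plate",inv(p,q))
E
python3 fit0.py
```

```text
top [[242.1, 200.1], [398.4, 185.4], [413.9, 300.9], [250.9, 317.6]] [[241.89999389648438, 200.1999969482422], [398.20001220703125, 185.5], [413.6000061035156, 300.6000061035156], [250.60000610351562, 317.6000061035156]]
side [[317.0, 178.7], [410.3, 286.3], [297.3, 351.3], [216.3, 221.3]] [[316.70001220703125, 177.5], [410.79998779296875, 286.6000061035156], [296.5, 350.70001220703125], [214.8000030517578, 221.0]]
['top'] [0.5772 0.0229 0.0961] 5.5 max 0.28
['side'] [0.5769 0.0241 0.0965] 5.53 max 0.23
['top', 'side'] [0.577  0.0235 0.0962] 5.51 max 0.58
{'junction': ([328.7, 273.9], [285.6, 263.2]), 'park': ([384.3, 268.2], [317.3, 308.5]), 'steel?': ([270.7, 278.0], [256.2, 210.6]), 'brass_top_c': ([326.9, 249.9], [305.5, 240.9]), 'tipmax': ([321.4, 200.3], [351.4, 224.1])}
top steel,brass hole world [[0.5284, 0.1213, 0.07], [0.5809, 0.0223, 0.07]] plate mm [[-39.0, 102.0], [3.8, -1.5]]
side steel,brass hole world [[0.5283, 0.1231, 0.07], [0.5824, 0.0243, 0.07]] plate mm [[-38.9, 103.8], [5.4, 0.3]]
tip plate mm top [[35.50794348 -2.42654137]]
tip plate mm side [[40.6792185  -1.09006745]]
strip plate [[-44.56028726 -98.50174689]]
```

Run:
```python
from h import *
p=np.load("plate.npy"); o=ctrl.get_obs()
w,x,y,z=o['eef_rot']; M=R.from_quat([x,y,z,w]).as_matrix(); print(M.round(3))
a=np.degrees(np.arctan2(M[1,2],M[0,2])); print("jaw dir deg",a,"target",np.degrees(p[2])+90)
ex=np.array([np.cos(p[2]),np.sin(p[2])]);ey=np.array([-ex[1],ex[0]]);print("ex",ex,"ey",ey)
b=np.array([.58165,.0233])-.006*ex
print("brass c",b,"from plate",p[:2]+ex*-.0014, "delta",np.r_[b,.037]-o['eef_pos'])
C=Cam('top');q=C.onz(np.array([[547/4+235,191/4+180]]),.046)[0,:2]-p[:2];print("nut",q@ex,q@ey)
q=C.onz(np.array([[238,254],[440,238]]),.0)[:,:2]-p[:2];print("spanner end,tin",q@ex,q@ey)
```

```text
[[ 0.936 -0.     0.351]
 [-0.351 -0.     0.936]
 [-0.    -1.    -0.   ]]
jaw dir deg 69.44297526210306 target 95.51065051970377
ex [0.99537836 0.09603078] ey [-0.09603078  0.99537836]
brass c [0.57567773 0.02272382] from plate [0.57560679 0.02335237] delta [ 0.37379474 -0.51568093 -0.19426669]
nut 0.03125387647874979 -0.08812671261016196
spanner end,tin [0.01355683 0.00564924] [ 0.16928773 -0.22671853]
```

```bash
python3 -m pendant '[0.0311,-0.043,-0.005,0,0,2.17,0.06, 0.0311,-0.043,-0.005,0,0,2.17,0.06, 0.0311,-0.043,-0.005,0,0,2.17,0.06, 0.0311,-0.043,-0.005,0,0,2.17,0.06, 0.0311,-0.043,-0.005,0,0,2.17,0.06, 0.0311,-0.043,-0.005,0,0,2.17,0.06, 0.0311,-0.043,-0.005,0,0,2.17,0.06, 0.0311,-0.043,-0.005,0,0,2.17,0.06, 0.0311,-0.043,-0.005,0,0,2.17,0.06, 0.0311,-0.043,-0.005,0,0,2.17,0.06, 0.0311,-0.043,-0.005,0,0,2.17,0.06, 0.0311,-0.043,-0.005,0,0,2.17,0.06]'
cat > st.py <<'E'
from h import *
p=np.load("plate.npy"); o=ctrl.get_obs(); ex=np.array([np.cos(p[2]),np.sin(p[2])]);ey=np.array([-ex[1],ex[0]])
w,x,y,z=o['eef_rot']; M=R.from_quat([x,y,z,w]).as_matrix()
d=o['eef_pos'][:2]-p[:2]; f=o['wrist_force']
print("t %.2f eef"%o['time_s'],o['eef_pos'].round(4),"plate mm",(d@ex*1e3).round(2),(d@ey*1e3).round(2),"yaw",np.degrees(np.arctan2(M[1,2],M[0,2])).round(2),"tilt",M[2].round(3),"F plate",(f[:2]@ex).round(2),(f[:2]@ey).round(2),f[2].round(2),"open mm",(o['opening']*85.4).round(2))
E
python3 st.py
```

```text
time_s: 2.0
eef_pos: [0.5761, 0.0208, 0.1713]
eef_rot: [0.706, -0.706, -0.034, 0.034]
wrist_force: [0.5, -0.1, 1.3]
opening: 0.704Traceback (most recent call last):
  File "st.py", line 5, in <module>
    print("t %.2f eef"%o['time_s'],o['eef_pos'].round(4),"plate mm",(d@ex*1e3).round(2),(d@ey*1e3).round(2),"yaw",np.degrees(np.arctan2(M[1,2],M[0,2])).round(2),"tilt",M[2].round(3),"F plate",(f[:2]@ex).round(2),(f[:2]@ey).round(2),f[2].round(2),"open mm",(o['opening']*85.4).round(2))
                                                                                                                                                                                                                                                                ^^^^^^^^^^^^^^^^^^^^^^^^^
AttributeError: 'float' object has no attribute 'round'
```

```bash
sed -i "s/(o\['opening'\]\*85.4).round(2)/round(o['opening']*85.4,2)/" st.py
python3 -m pendant '[0.0009,0.0008,-0.035,0,0,0,0.06, 0,0,-0.035,0,0,0,0.06, 0,0,-0.015,0,0,0,0.06, 0,0,0,0,0,0,0.06]'; python3 st.py
python3 - <<'E'
from h import *
a=ctrl.camera('side'); cv2.imwrite("pics/s1.png",cv2.resize(a[150:350,200:440],None,fx=3,fy=3,interpolation=cv2.INTER_CUBIC)[:,:,::-1])
E
```

```text
time_s: 2.5
eef_pos: [0.5753, 0.0234, 0.0856]
eef_rot: [0.706, -0.706, -0.033, 0.035]
wrist_force: [-0.3, 0.1, 0.2]
opening: 0.706
t 2.50 eef [0.5753 0.0234 0.0856] plate mm -1.67 0.09 yaw 95.49 tilt [-0.002 -1.     0.   ] F plate -0.34 0.1 0.19 open mm 60.26
```

View pics/s1.png

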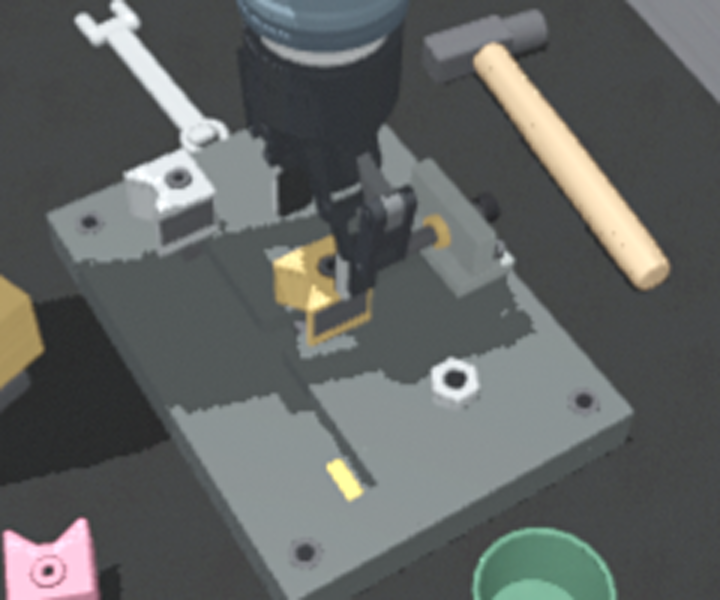

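The fingers straddle the brass block at crop (330,280). Going down and closing in steps.

```bash
python3 -m pendant '[0.0003,0,-0.02,0,0,0,0.06, 0,0,-0.015,0,0,0,0.06, 0,0,-0.0125,0,0,0,0.055, 0,0,0,0,0,0,0.05]'; python3 st.py; python3 -m pendant '[0,0,0,0,0,0,0.045,0,0,0,0,0,0,0.044]'; python3 st.py;  python3 -m pendant '[0,0,0,0,0,0,0.043]'; python3 st.py;python3 -m pendant '[0,0,0,0,0,0,0.042]'; python3 st.py
```

```text
time_s: 3.05
eef_pos: [0.5751, 0.0234, 0.0372]
eef_rot: [0.707, -0.706, -0.033, 0.035]
wrist_force: [0.5, 0.6, 0.3]
opening: 0.589
t 3.05 eef [0.5751 0.0234 0.0372] plate mm -1.87 0.11 yaw 95.48 tilt [-0.003 -1.     0.001] F plate 0.52 0.59 0.31 open mm 50.3
time_s: 3.3
eef_pos: [0.5769, 0.0231, 0.0394]
eef_rot: [-0.706, 0.706, 0.034, -0.033]
wrist_force: [-0.5, 0.1, -0.9]
opening: 0.519
t 3.30 eef [0.5769 0.0231 0.0394] plate mm -0.18 -0.34 yaw 95.49 tilt [ 0.001 -1.    -0.   ] F plate -0.51 0.16 -0.95 open mm 44.29
time_s: 3.42
eef_pos: [0.5767, 0.0232, 0.0393]
eef_rot: [-0.706, 0.706, 0.034, -0.033]
wrist_force: [-0.2, -0.6, 0.1]
opening: 0.503
t 3.42 eef [0.5767 0.0232 0.0393] plate mm -0.33 -0.3 yaw 95.48 tilt [ 0.001 -1.    -0.   ] F plate -0.23 -0.58 0.11 open mm 42.94
time_s: 3.55
eef_pos: [0.5766, 0.0232, 0.0392]
eef_rot: [-0.706, 0.706, 0.034, -0.034]
wrist_force: [0.3, 1.2, 0.2]
opening: 0.496
t 3.55 eef [0.5766 0.0232 0.0392] plate mm -0.44 -0.2 yaw 95.48 tilt [ 0.001 -1.    -0.   ] F plate 0.43 1.14 0.17 open mm 42.34
```

```bash
python3 -m pendant '[0,0,0,0,0,0,0.041]'; python3 st.py;python3 -m pendant '[0,0,0,0,0,0,0.0395,0,0,0,0,0,0,0.0395]'; python3 st.py
```

```text
time_s: 3.68
eef_pos: [0.5765, 0.0233, 0.039]
eef_rot: [0.706, -0.706, -0.034, 0.034]
wrist_force: [0.9, 0.9, 0.7]
opening: 0.481
t 3.67 eef [0.5765 0.0233 0.039 ] plate mm -0.52 -0.11 yaw 95.48 tilt [ 0.001 -1.     0.   ] F plate 0.96 0.78 0.68 open mm 41.09
time_s: 3.92
eef_pos: [0.5766, 0.0233, 0.0392]
eef_rot: [0.706, -0.706, -0.034, 0.034]
wrist_force: [-0.2, 0.5, 4.3]
opening: 0.47
t 3.92 eef [0.5766 0.0233 0.0392] plate mm -0.42 -0.19 yaw 95.48 tilt [ 0.001 -1.    -0.   ] F plate -0.17 0.55 4.25 open mm 40.15
```

```bash
python3 -m pendant '[-0.003,-0.0003,0,0,0,0,0.038,-0.005,-0.0005,0,0,0,0,0.038]'; python3 st.py;python3 -m pendant '[-0.005,-0.0005,0,0,0,0,0.038,-0.005,-0.0005,0,0,0,0,0.038,-0.005,-0.0005,0,0,0,0,0.038]'; python3 st.py
```

```text
time_s: 4.18
eef_pos: [0.5689, 0.0221, 0.0393]
eef_rot: [-0.706, 0.706, 0.034, -0.033]
wrist_force: [1.4, -0.3, 5.3]
opening: 0.467
t 4.17 eef [0.5689 0.0221 0.0393] plate mm -8.17 -0.56 yaw 95.48 tilt [ 0.002 -1.    -0.001] F plate 1.35 -0.43 5.26 open mm 39.88
time_s: 4.55
eef_pos: [0.5536, 0.0207, 0.0393]
eef_rot: [-0.706, 0.706, 0.034, -0.033]
wrist_force: [1.8, 0.1, 5.3]
opening: 0.472
t 4.55 eef [0.5536 0.0207 0.0393] plate mm -23.6 -0.56 yaw 95.48 tilt [ 0.001 -1.    -0.   ] F plate 1.78 -0.06 5.25 open mm 40.32
```

Low forces. Continue.

```bash
python3 -m pendant '[-0.005,-0.0005,0,0,0,0,0.038,-0.005,-0.0005,0,0,0,0,0.038,-0.004,-0.0004,0,0,0,0,0.038,0,0,0,0,0,0,0.038]'; python3 st.py
python3 - <<'E'
from h import *
a=ctrl.camera('side'); cv2.imwrite("pics/s2.png",cv2.resize(a[150:350,200:440],None,fx=3,fy=3,interpolation=cv2.INTER_CUBIC)[:,:,::-1])
E
```

```text
time_s: 5.05
eef_pos: [0.5392, 0.0193, 0.0393]
eef_rot: [-0.706, 0.706, 0.034, -0.034]
wrist_force: [-0.0, 0.8, 7.8]
opening: 0.471
t 5.05 eef [0.5392 0.0193 0.0393] plate mm -38.07 -0.58 yaw 95.48 tilt [ 0. -1. -0.] F plate 0.04 0.76 7.83 open mm 40.24
```

View pics/s2.png

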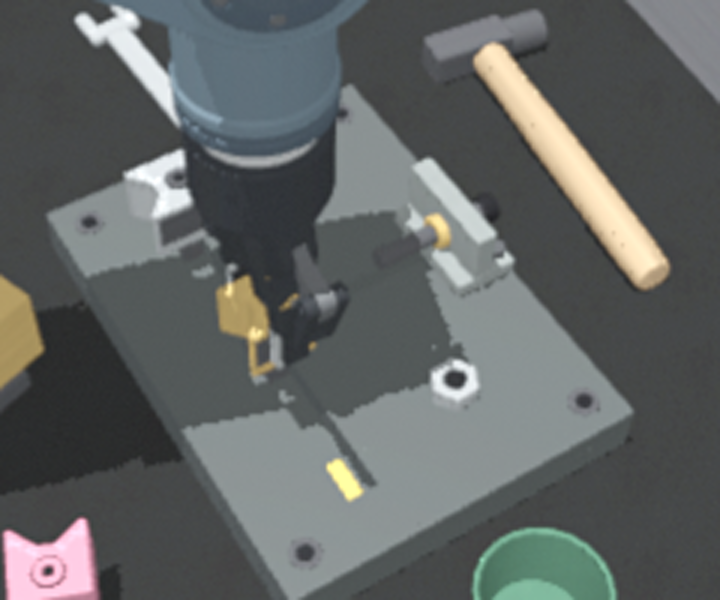

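The brass block is following the gripper and is now near the cross slot, crop (240,320). Creeping on until it meets the far wall.

```bash
python3 -m pendant '[-0.002,-0.0002,0,0,0,0,0.038,-0.002,-0.0002,0,0,0,0,0.038]'; python3 st.py; for i in 1 2; do python3 -m pendant '[-0.001,-0.0001,0,0,0,0,0.038]' >/dev/null; python3 st.py; done
```

```text
time_s: 5.35
eef_pos: [0.5357, 0.0189, 0.0393]
eef_rot: [-0.706, 0.706, 0.034, -0.033]
wrist_force: [1.6, -0.9, 5.3]
opening: 0.468
t 5.35 eef [0.5357 0.0189 0.0393] plate mm -41.57 -0.63 yaw 95.48 tilt [ 0.001 -1.    -0.   ] F plate 1.55 -1.08 5.29 open mm 39.94
t 5.47 eef [0.5346 0.0188 0.0393] plate mm -42.61 -0.61 yaw 95.48 tilt [ 0.001 -1.    -0.   ] F plate 2.01 0.26 5.07 open mm 39.78
t 5.60 eef [0.5337 0.0187 0.0393] plate mm -43.55 -0.64 yaw 95.48 tilt [ 0.001 -1.    -0.   ] F plate 1.56 0.43 5.35 open mm 40.08
```

```bash
for i in 1; do python3 -m pendant '[-0.001,-0.0001,0,0,0,0,0.038]' >/dev/null; python3 st.py; done; python3 -m pendant '[-0.0005,0,0,0,0,0,0.038]' >/dev/null; python3 st.py
```

```text
t 5.72 eef [0.5327 0.0186 0.0393] plate mm -44.59 -0.64 yaw 95.48 tilt [ 0.001 -1.    -0.   ] F plate 1.78 0.02 4.95 open mm 39.76
t 5.85 eef [0.5324 0.0186 0.0393] plate mm -44.89 -0.62 yaw 95.48 tilt [ 0.002 -1.    -0.001] F plate 2.65 0.09 4.61 open mm 39.96
```

```bash
python3 -m pendant '[-0.0005,-0.0001,0,0,0,0,0.038]' >/dev/null; python3 st.py; python3 -m pendant '[-0.0005,0,0,0,0,0,0.038]' >/dev/null; python3 st.py
```

```text
t 5.97 eef [0.5323 0.0186 0.0393] plate mm -44.94 -0.62 yaw 95.47 tilt [ 0.003 -1.    -0.   ] F plate 4.66 0.55 1.91 open mm 39.67
t 6.10 eef [0.5323 0.0185 0.0393] plate mm -44.99 -0.62 yaw 95.47 tilt [ 0.004 -1.    -0.001] F plate 7.86 0.65 0.67 open mm 39.92
```

Wall found at gripper plate x −44.95, which puts the block centre at −46. Backing off to the middle of the play.

```bash
python3 -m pendant '[0.0015,0.0001,0,0,0,0,0.038,0,0,0,0,0,0,0.038]' >/dev/null; python3 st.py
```

```text
t 6.35 eef [0.5324 0.0186 0.0393] plate mm -44.86 -0.6 yaw 95.49 tilt [ 0. -1. -0.] F plate 0.8 -0.65 6.88 open mm 39.98
```

```bash
python3 -m pendant '[0.0009,0.0001,0,0,0,0,0.038,0,0,0,0,0,0,0.038]' >/dev/null; python3 st.py;  python3 -m pendant '[0.0002,-0.002,0,0,0,0,0.038,0.0004,-0.004,0,0,0,0,0.038]' >/dev/null; python3 st.py; python3 -m pendant '[0.0004,-0.004,0,0,0,0,0.038,0.0004,-0.004,0,0,0,0,0.038]' >/dev/null; python3 st.py
```

```text
t 6.60 eef [0.5326 0.0186 0.0393] plate mm -44.62 -0.58 yaw 95.49 tilt [-0.001 -1.    -0.   ] F plate -1.29 0.39 10.21 open mm 40.11
t 6.85 eef [0.5335 0.0133 0.0393] plate mm -44.25 -5.94 yaw 95.5 tilt [-0.    -1.     0.001] F plate -0.02 2.68 10.29 open mm 39.83
t 7.10 eef [0.5344 0.0052 0.0393] plate mm -44.2 -14.1 yaw 95.49 tilt [-0.    -1.     0.001] F plate -0.1 2.23 9.96 open mm 40.01
```

```bash
python3 -m pendant '[0.0005,-0.005,0.0003,0,0,0,0.038,0.0006,-0.006,0,0,0,0,0.038,0.0006,-0.006,0,0,0,0,0.038]' >/dev/null; python3 st.py; python3 -m pendant '[0.0006,-0.006,0,0,0,0,0.038,0.0006,-0.006,0,0,0,0,0.038,0.0006,-0.006,0,0,0,0,0.038]' >/dev/null; python3 st.py
```

```text
t 7.47 eef [ 0.5358 -0.0118  0.0393] plate mm -44.41 -31.19 yaw 95.5 tilt [-0.001 -1.     0.001] F plate 0.41 1.88 8.02 open mm 40.13
t 7.85 eef [ 0.5376 -0.0298  0.0393] plate mm -44.35 -49.27 yaw 95.49 tilt [-0.001 -1.     0.001] F plate -0.42 2.36 8.32 open mm 39.9
```

```bash
python3 -m pendant '[0.0006,-0.006,0,0,0,0,0.038,0.0006,-0.006,0,0,0,0,0.038,0.0006,-0.006,0,0,0,0,0.038]' >/dev/null; python3 st.py; python3 -m pendant '[0.0006,-0.006,0,0,0,0,0.038,0.0006,-0.006,0,0,0,0,0.038,0.0006,-0.006,0,0,0,0,0.038]' >/dev/null; python3 st.py;  python3 -m pendant '[0.0006,-0.006,0,0,0,0,0.038,0.0005,-0.005,0,0,0,0,0.038,0,0,0,0,0,0,0.038]' >/dev/null; python3 st.py
```

```text
t 8.22 eef [ 0.5394 -0.0478  0.0393] plate mm -44.29 -67.33 yaw 95.49 tilt [-0.001 -1.     0.001] F plate -0.51 2.32 7.52 open mm 40.3
t 8.60 eef [ 0.5412 -0.0658  0.0393] plate mm -44.25 -85.41 yaw 95.5 tilt [-0.001 -1.     0.001] F plate 0.76 2.52 8.57 open mm 40.38
t 8.97 eef [ 0.5424 -0.0774  0.0393] plate mm -44.14 -97.1 yaw 95.48 tilt [-0.001 -1.    -0.   ] F plate -0.56 -0.98 7.12 open mm 40.21
```

```bash
python3 -m pendant '[0.0004,-0.004,0,0,0,0,0.038,0.0002,-0.0025,0,0,0,0,0.038,0,0,0,0,0,0,0.038]' >/dev/null; python3 st.py
```

```text
t 9.35 eef [ 0.5429 -0.0835  0.0393] plate mm -44.17 -103.26 yaw 95.48 tilt [-0.001 -1.     0.   ] F plate -0.24 0.35 8.09 open mm 39.79
```

```bash
python3 -m pendant '[0,0,0,0,0,0,0.05,0,0,0,0,0,0,0.055,0,0,0,0,0,0,0.06,0,0,0.02,0,0,0,0.06,0,0,0.04,0,0,0,0.06,0,0,0.04,0,0,0,0.06]' >/dev/null; python3 st.py
```

```text
t 10.10 eef [ 0.5428 -0.0834  0.1396] plate mm -44.33 -103.1 yaw 95.48 tilt [-0.002 -1.     0.001] F plate 0.5 -0.17 -0.29 open mm 59.84
```

```bash
python3 -m pendant '[-0.0025,0.026,0,0,0,0,0.06,-0.005,0.0515,0,0,0,0,0.06,-0.005,0.0515,0,0,0,0,0.06,-0.005,0.0515,0,0,0,0,0.06,-0.0025,0.0255,0,0,0,0,0.06,0,0,0,0,0,0,0.06]' >/dev/null; python3 st.py;python3 - <<'E'
from h import *
for n in("side","top"):
    a=ctrl.camera(n); s=a[150:350,200:440] if n=="side" else a[170:330,230:430]
    cv2.imwrite(f"pics/{n}3.png",cv2.resize(s,None,fx=3,fy=3,interpolation=cv2.INTER_CUBIC)[:,:,::-1])
E
```

```text
t 10.85 eef [0.5227 0.1241 0.1388] plate mm -44.43 105.37 yaw 95.67 tilt [-0.001 -1.     0.   ] F plate -0.36 0.38 0.88 open mm 59.75
```

View pics/top3.png

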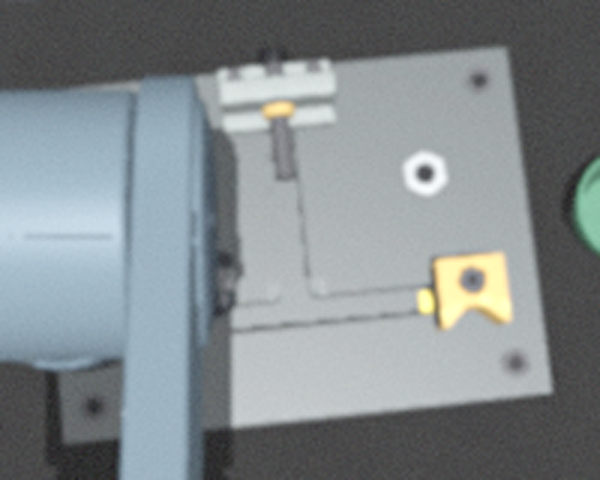

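View pics/side3.png

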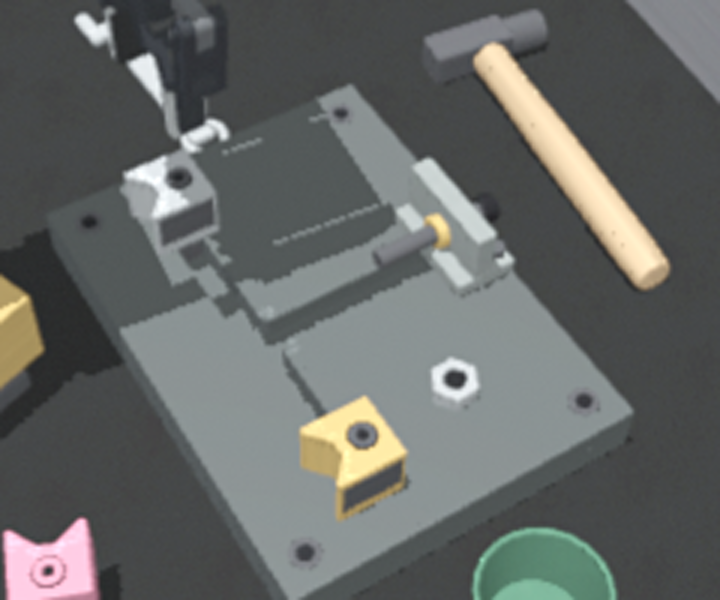

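Brass sits over the end of the strip, hole at top crop (472,279) and side crop (362,434). I'll measure where it is.

```bash
python3 - <<'E'
from h import *
p=np.load("plate.npy");ex=np.array([np.cos(p[2]),np.sin(p[2])]);ey=np.array([-ex[1],ex[0]])
for n,px,o in(("top",[[472,279]],(230,170)),("side",[[362,434],[178,177]],(200,150))):
    q=Cam(n).onz((np.array(px)+.5)/3-.5+o,.070)[:,:2]-p[:2]; print(n,(q@np.c_[ex,ey]*1e3).round(1))
E
python3 -m pendant '[0,0,0,0,0,0,0.06]' >/dev/null; python3 st.py
```

```text
top [[ -38.6 -104.4]]
side [[ -39.1 -102.4]
 [ -38.7  105.5]]
t 11.07 eef [0.5236 0.1214 0.139 ] plate mm -43.79 102.57 yaw 95.41 tilt [-0. -1. -0.] F plate 0.09 0.03 -0.3 open mm 59.87
```

```bash
python3 -m pendant '[0,0,-0.03,0,0,0,0.06,0,0,-0.03,0,0,0,0.06,0,0,-0.02,0,0,0,0.06,0,0,-0.014,0,0,0,0.06,0,0,-0.006,0,0,0,0.055,0,0,0,0,0,0,0.05]' >/dev/null; python3 st.py; python3 -m pendant '[0,0,0,0,0,0,0.045,0,0,0,0,0,0,0.044]' >/dev/null; python3 st.py;python3 -m pendant '[0,0,0,0,0,0,0.043]' >/dev/null; python3 st.py
```

```text
t 11.82 eef [0.5236 0.1221 0.0392] plate mm -43.69 103.32 yaw 95.46 tilt [-0. -1. -0.] F plate -0.04 -0.99 -0.39 open mm 50.26
t 12.07 eef [0.524  0.1225 0.0398] plate mm -43.25 103.61 yaw 95.49 tilt [ 0.001 -1.    -0.   ] F plate -0.11 0.27 -0.43 open mm 44.43
t 12.20 eef [0.5237 0.1225 0.0395] plate mm -43.53 103.64 yaw 95.49 tilt [ 0.001 -1.    -0.   ] F plate -0.16 -0.07 0.92 open mm 42.77
```

```bash
for h in 1; do python3 -m pendant '[0,0,0,0,0,0,0.042]' >/dev/null; python3 st.py;  python3 -m pendant '[0,0,0,0,0,0,0.041]' >/dev/null; python3 st.py; python3 -m pendant '[0,0,0,0,0,0,0.0395,0,0,0,0,0,0,0.038]' >/dev/null; python3 st.py; done
```

```text
t 12.32 eef [0.5236 0.1225 0.0394] plate mm -43.63 103.73 yaw 95.49 tilt [ 0.001 -1.     0.   ] F plate 0.0 0.21 0.53 open mm 41.65
t 12.45 eef [0.5236 0.1225 0.0393] plate mm -43.69 103.7 yaw 95.49 tilt [ 0. -1.  0.] F plate 0.04 0.39 0.96 open mm 40.97
t 12.70 eef [0.5238 0.1225 0.0395] plate mm -43.46 103.64 yaw 95.48 tilt [ 0.001 -1.     0.   ] F plate -2.05 1.46 4.34 open mm 40.3
```

```bash
python3 -m pendant '[0.0002,-0.002,0,0,0,0,0.038,0.0004,-0.004,0,0,0,0,0.038]' >/dev/null; python3 st.py;  python3 -m pendant '[0.0005,-0.005,0,0,0,0,0.038,0.0006,-0.006,0,0,0,0,0.038]' >/dev/null; python3 st.py; python3 -m pendant '[0.0006,-0.006,0,0,0,0,0.038,0.0006,-0.006,0,0,0,0,0.038]' >/dev/null; python3 st.py
```

```text
t 12.95 eef [0.5245 0.1165 0.0395] plate mm -43.34 97.66 yaw 95.49 tilt [ 0.001 -1.     0.   ] F plate -0.34 1.63 5.61 open mm 39.79
t 13.20 eef [0.5256 0.1054 0.0395] plate mm -43.3 86.46 yaw 95.49 tilt [ 0.001 -1.     0.   ] F plate -0.48 2.47 5.19 open mm 40.13
t 13.45 eef [0.5268 0.0933 0.0395] plate mm -43.22 74.28 yaw 95.48 tilt [ 0.001 -1.     0.   ] F plate -0.02 1.48 5.48 open mm 40.06
```

```bash
for i in 1 2 3; do python3 -m pendant '[0.0006,-0.006,0,0,0,0,0.038,0.0006,-0.006,0,0,0,0,0.038,0.0006,-0.006,0,0,0,0,0.038]' >/dev/null; python3 st.py; done;  python3 -m pendant '[0.0006,-0.006,0,0,0,0,0.038,0.0006,-0.006,0,0,0,0,0.038]' >/dev/null; python3 st.py; python3 -m pendant '[0.0004,-0.0045,0,0,0,0,0.038,0,0,0,0,0,0,0.038]' >/dev/null; python3 st.py
```

```text
t 13.82 eef [0.5286 0.0752 0.0395] plate mm -43.2 56.16 yaw 95.48 tilt [ 0.001 -1.     0.   ] F plate 0.47 1.19 5.71 open mm 39.58
t 14.20 eef [0.5304 0.0572 0.0395] plate mm -43.15 38.06 yaw 95.48 tilt [ 0.001 -1.     0.   ] F plate -0.36 1.17 5.47 open mm 39.91
t 14.57 eef [0.5322 0.0392 0.0395] plate mm -43.08 19.98 yaw 95.48 tilt [ 0.001 -1.     0.   ] F plate 0.27 1.22 4.76 open mm 40.14
t 14.82 eef [0.5334 0.0272 0.0395] plate mm -43.03 7.92 yaw 95.48 tilt [ 0.001 -1.     0.   ] F plate 0.65 2.84 5.14 open mm 40.07
t 15.07 eef [0.5339 0.0222 0.0395] plate mm -43.07 2.85 yaw 95.47 tilt [ 0.001 -1.    -0.001] F plate -0.83 -1.3 4.71 open mm 39.83
```

```bash
python3 -m pendant '[0.0003,-0.0034,0,0,0,0,0.038,0,0,0,0,0,0,0.038,0,0,0,0,0,0,0.038]' >/dev/null; python3 st.py;python3 -m pendant '[0.002,0.0002,0,0,0,0,0.038,0.002,0.0002,0,0,0,0,0.038]' >/dev/null; python3 st.py; python3 -m pendant '[0.002,0.0002,0,0,0,0,0.038,0.002,0.0002,0,0,0,0,0.038]' >/dev/null; python3 st.py
```

```text
t 15.45 eef [0.5341 0.0191 0.0395] plate mm -43.1 -0.26 yaw 95.48 tilt [ 0.001 -1.    -0.001] F plate 0.62 -1.22 5.5 open mm 39.87
t 15.70 eef [0.5378 0.0196 0.0395] plate mm -39.44 -0.1 yaw 95.49 tilt [ 0. -1. -0.] F plate -2.0 -0.44 6.78 open mm 40.52
t 15.95 eef [0.5418 0.02   0.0395] plate mm -35.41 -0.07 yaw 95.49 tilt [ 0. -1. -0.] F plate -2.26 -0.01 6.89 open mm 39.97
```

```bash
for i in 1 2; do python3 -m pendant '[0.005,0.0004,0,0,0,0,0.038,0.005,0.0005,0,0,0,0,0.038]' >/dev/null; python3 st.py; done; python3 -m pendant '[0.005,0.0004,0,0,0,0,0.038,0.005,0.0005,0,0,0,0,0.038,0.005,0.0004,0,0,0,0,0.038,0.004,0.0004,0,0,0,0,0.038]' >/dev/null; python3 st.py
```

```text
t 16.20 eef [0.5519 0.0209 0.0395] plate mm -25.27 -0.12 yaw 95.49 tilt [ 0. -1. -0.] F plate -1.39 -0.04 6.35 open mm 39.71
t 16.45 eef [0.5619 0.0219 0.0395] plate mm -15.21 -0.17 yaw 95.49 tilt [ 0. -1. -0.] F plate -1.73 -0.1 6.7 open mm 39.73
t 16.95 eef [0.5809 0.0235 0.0395] plate mm 3.89 -0.31 yaw 95.49 tilt [ 0. -1. -0.] F plate -1.26 -0.51 7.04 open mm 40.07
```

Run:
```python
from h import *
a=ctrl.camera("side"); cv2.imwrite("pics/side4.png",cv2.resize(a[150:350,200:440],None,fx=3,fy=3,interpolation=cv2.INTER_CUBIC)[:,:,::-1])
```

```text
(no output)
```

View pics/side4.png

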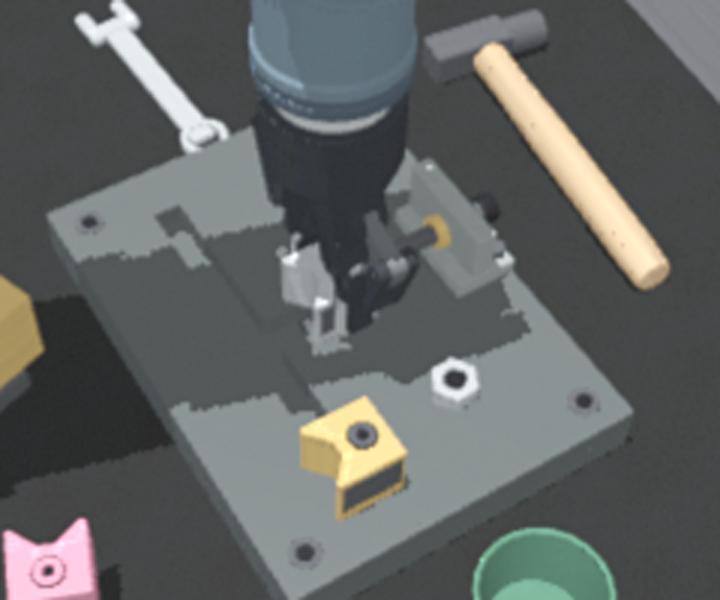

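Steel is in the working slot, crop (310,290). I'll creep up to the screw, checking force at each step.

```bash
python3 -m pendant '[0.003,0.0004,0,0,0,0,0.038]' >/dev/null; python3 st.py; for i in 1 2 3; do F=$(python3 -m pendant '[0.001,0.0001,0,0,0,0,0.038]'); python3 st.py; done
```

```text
t 17.12 eef [0.5837 0.0239 0.0395] plate mm 6.75 -0.2 yaw 95.49 tilt [ 0. -1. -0.] F plate -2.56 0.85 7.13 open mm 40.23
t 17.25 eef [0.5848 0.024  0.0395] plate mm 7.85 -0.2 yaw 95.48 tilt [ 0. -1. -0.] F plate -2.04 -0.15 6.9 open mm 39.93
t 17.38 eef [0.5857 0.0241 0.0395] plate mm 8.74 -0.19 yaw 95.49 tilt [ 0. -1. -0.] F plate -1.09 -0.32 6.59 open mm 40.36
t 17.50 eef [0.5867 0.0242 0.0395] plate mm 9.73 -0.19 yaw 95.49 tilt [ 0. -1. -0.] F plate -1.97 0.4 7.27 open mm 40.13
```

```bash
python3 -m pendant '[0.001,0.0001,0,0,0,0,0.038,0.001,0.0001,0,0,0,0,0.038,0.001,0.0001,0,0,0,0,0.038]' >/dev/null; python3 st.py; python3 -m pendant '[0.0007,0.0001,0,0,0,0,0.038]' >/dev/null; python3 st.py; python3 -m pendant '[0.0007,0.0001,0,0,0,0,0.038]' >/dev/null; python3 st.py
```

```text
t 17.88 eef [0.5897 0.0245 0.0395] plate mm 12.73 -0.19 yaw 95.48 tilt [ 0. -1. -0.] F plate -1.47 0.46 7.31 open mm 40.12
t 18.00 eef [0.5904 0.0246 0.0395] plate mm 13.46 -0.14 yaw 95.49 tilt [ 0. -1. -0.] F plate -1.98 -0.39 5.8 open mm 39.86
t 18.12 eef [0.5911 0.0247 0.0395] plate mm 14.16 -0.14 yaw 95.48 tilt [ 0. -1. -0.] F plate -1.97 0.07 6.64 open mm 39.73
```

```bash
python3 -m pendant '[0.0007,0.0001,0,0,0,0,0.038]' >/dev/null; python3 st.py; python3 -m pendant '[0.0007,0,0,0,0,0,0.038]' >/dev/null; python3 st.py
```

```text
t 18.25 eef [0.5918 0.0248 0.0395] plate mm 14.84 -0.08 yaw 95.48 tilt [ 0. -1. -0.] F plate -1.55 0.54 6.82 open mm 40.34
t 18.38 eef [0.5925 0.0249 0.0395] plate mm 15.53 -0.13 yaw 95.48 tilt [ 0. -1. -0.] F plate -2.38 -0.4 6.72 open mm 39.75
```

```bash
python3 -m pendant '[0.0007,0.0001,0,0,0,0,0.038]' >/dev/null; python3 st.py; python3 -m pendant '[0.0007,0.0001,0,0,0,0,0.038]' >/dev/null; python3 st.py
```

```text
t 18.50 eef [0.5932 0.0249 0.0395] plate mm 16.26 -0.11 yaw 95.49 tilt [ 0. -1. -0.] F plate -0.71 -0.45 6.41 open mm 40.34
t 18.62 eef [0.5937 0.025  0.0395] plate mm 16.8 -0.09 yaw 95.49 tilt [-0. -1. -0.] F plate -4.43 -0.47 9.01 open mm 40.03
```

```bash
python3 -m pendant '[0,0,0,0,0,0,0.038]' >/dev/null; python3 st.py; python3 -m pendant '[0.0003,0,0,0,0,0,0.038]' >/dev/null; python3 st.py
```

```text
t 18.75 eef [0.5937 0.025  0.0395] plate mm 16.79 -0.09 yaw 95.49 tilt [-0. -1. -0.] F plate -1.97 -0.33 7.2 open mm 40.16
t 18.88 eef [0.5937 0.025  0.0395] plate mm 16.81 -0.1 yaw 95.49 tilt [-0.001 -1.    -0.   ] F plate -4.32 0.24 10.26 open mm 40.11
```

```bash
python3 -m pendant '[0.0004,0,0,0,0,0,0.038]' >/dev/null; python3 st.py; python3 -m pendant '[0,0,0,0,0,0,0.038]' >/dev/null; python3 st.py;python3 -m pendant '[0.0003,0,0,0,0,0,0.038]' >/dev/null; python3 st.py; python3 -m pendant '[0,0,0,0,0,0,0.038]' >/dev/null; python3 st.py
```

```text
t 19.00 eef [0.5937 0.025  0.0395] plate mm 16.79 -0.09 yaw 95.5 tilt [-0.002 -1.    -0.   ] F plate -6.77 0.08 11.2 open mm 39.88
t 19.12 eef [0.5937 0.025  0.0395] plate mm 16.79 -0.09 yaw 95.49 tilt [-0.002 -1.    -0.   ] F plate -5.02 0.2 10.44 open mm 40.18
t 19.25 eef [0.5937 0.025  0.0395] plate mm 16.81 -0.08 yaw 95.49 tilt [-0.003 -1.    -0.   ] F plate -7.47 -0.09 11.0 open mm 40.1
t 19.38 eef [0.5937 0.025  0.0395] plate mm 16.78 -0.1 yaw 95.5 tilt [-0.003 -1.    -0.   ] F plate -6.66 -0.42 11.44 open mm 39.81
```

```bash
python3 -m pendant '[0.0003,0,0,0,0,0,0.038]' >/dev/null; python3 st.py; python3 -m pendant '[0.0003,0,0,0,0,0,0.038,0,0,0,0,0,0,0.038]' >/dev/null; python3 st.py
```

```text
t 19.50 eef [0.5937 0.025  0.0395] plate mm 16.81 -0.1 yaw 95.5 tilt [-0.003 -1.    -0.   ] F plate -8.65 0.09 12.04 open mm 40.1
t 19.75 eef [0.5937 0.025  0.0395] plate mm 16.76 -0.1 yaw 95.5 tilt [-0.004 -1.    -0.   ] F plate -9.07 -0.55 13.33 open mm 39.89
```

```bash
python3 -m pendant '[0.0003,0,0,0,0,0,0.038]' >/dev/null; python3 st.py; python3 -m pendant '[0.0001,0,0,0,0,0,0.038]' >/dev/null; python3 st.py; python3 -m pendant '[0,0,0,0,0,0,0.038,0,0,0,0,0,0,0.038]' >/dev/null; python3 st.py;  python3 -m pendant '[0,0,0,0,0,0,0.038,0,0,0,0,0,0,0.038]' >/dev/null; python3 st.py
```

```text
t 19.88 eef [0.5937 0.025  0.0395] plate mm 16.78 -0.08 yaw 95.5 tilt [-0.005 -1.    -0.   ] F plate -11.47 0.04 14.47 open mm 39.65
t 20.00 eef [0.5937 0.025  0.0395] plate mm 16.8 -0.07 yaw 95.5 tilt [-0.005 -1.    -0.   ] F plate -10.82 0.04 15.39 open mm 39.85
t 20.25 eef [0.5937 0.025  0.0395] plate mm 16.78 -0.07 yaw 95.51 tilt [-0.005 -1.    -0.   ] F plate -11.56 -0.34 13.8 open mm 39.79
t 20.50 eef [0.5938 0.025  0.0395] plate mm 16.82 -0.11 yaw 95.5 tilt [-0.005 -1.    -0.   ] F plate -10.58 0.03 14.93 open mm 39.9
```

```bash
python3 -m pendant '[-0.0004,0,0,0,0,0,0.038,-0.0004,0,0,0,0,0,0.038,0,0,0,0,0,0,0.038]' >/dev/null; python3 st.py; python3 -m pendant '[0,0,0,0,0,0,0.042,0,0,0,0,0,0,0.046,0,0,0,0,0,0,0.052]' >/dev/null; python3 st.py; python3 -m pendant '[0,0,0,0,0,0,0.06,0,0,0,0,0,0,0.06,0,0,0.02,0,0,0,0.06,0,0,0.04,0,0,0,0.06,0,0,0.05,0,0,0,0.06]' >/dev/null; python3 st.py
```

```text
t 20.88 eef [0.5937 0.025  0.0395] plate mm 16.77 -0.09 yaw 95.49 tilt [-0.003 -1.    -0.   ] F plate -7.88 -0.59 12.0 open mm 39.57
t 21.25 eef [0.5949 0.0253 0.0387] plate mm 17.98 0.08 yaw 95.48 tilt [-0. -1.  0.] F plate 0.48 0.2 -0.55 open mm 51.88
t 21.88 eef [0.5945 0.0254 0.1507] plate mm 17.57 0.2 yaw 95.48 tilt [-0.001 -1.     0.   ] F plate 0.29 0.0 0.02 open mm 59.78
```

Now I'll clear the view by raising the arm and moving it toward the robot and to the left, then check.

```bash
python3 -m pendant '[0,0,0.05,0,0,0,0.06,-0.02,0.03,0.04,0,0,0,0.06,-0.03,0.05,0,0,0,0,0.06,-0.03,0.05,0,0,0,0,0.06,-0.03,0.05,0,0,0,0,0.06,-0.03,0.05,0,0,0,0,0.06,-0.03,0.05,0,0,0,0,0.06,-0.03,0.05,0,0,0,0,0.06,0,0,0,0,0,0,0.06]' >/dev/null; python3 st.py;python3 - <<'E'
from h import *
for n in("side","top"):
    a=ctrl.camera(n); s=a[150:350,200:440] if n=="side" else a[170:330,230:430]
    cv2.imwrite(f"pics/{n}5.png",cv2.resize(s,None,fx=3,fy=3,interpolation=cv2.INTER_CUBIC)[:,:,::-1])
    cv2.imwrite(f"pics/{n}5f.png",a[:,:,::-1])
E
```

```text
t 23.00 eef [0.3927 0.3583 0.2407] plate mm -151.33 350.98 yaw 95.82 tilt [ 0.001 -1.     0.001] F plate 0.56 0.15 0.2 open mm 60.06
```

View pics/top5.png

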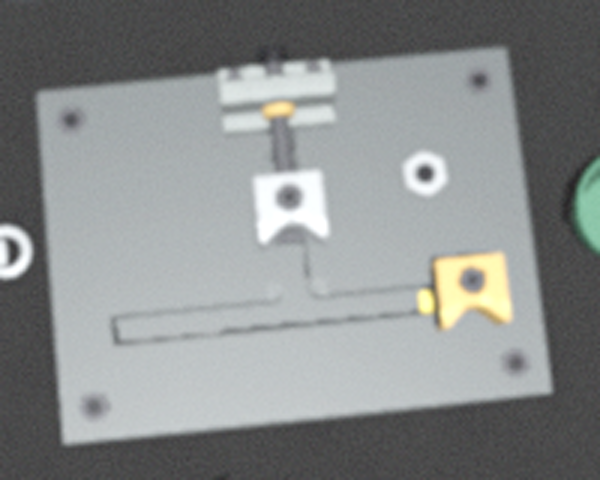

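View pics/side5.png

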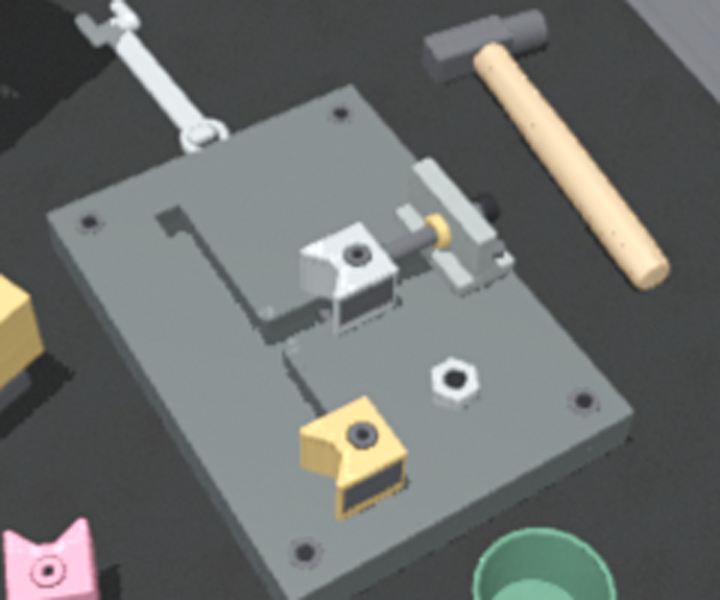

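Run:
```python
from h import *
p=np.load("plate.npy");ex=np.array([np.cos(p[2]),np.sin(p[2])]);ey=np.array([-ex[1],ex[0]])
for n,px,o in(("top",[[289,197],[472,279]],(230,170)),("side",[[357,254],[362,434]],(200,150))):
    q=Cam(n).onz((np.array(px)+.5)/3-.5+o,.070)[:,:2]-p[:2]; print(n,"steel,brass hole",(q@np.c_[ex,ey]*1e3).round(1))
for n,x0,y0,x1,y1 in(("side",270,200,380,290),("top",295,180,345,255)):
    a=cv2.imread(f"pics/{n}5f.png")[y0:y1,x0:x1]; cv2.imwrite(f"pics/{n}6.png",cv2.resize(a,None,fx=7,fy=7 if n=="side" else 7,interpolation=cv2.INTER_CUBIC))
```

```text
top steel,brass hole [[  21.4   -1.1]
 [ -38.6 -104.4]]
side steel,brass hole [[  21.7    0.7]
 [ -39.1 -102.4]]
```

View pics/side6.png

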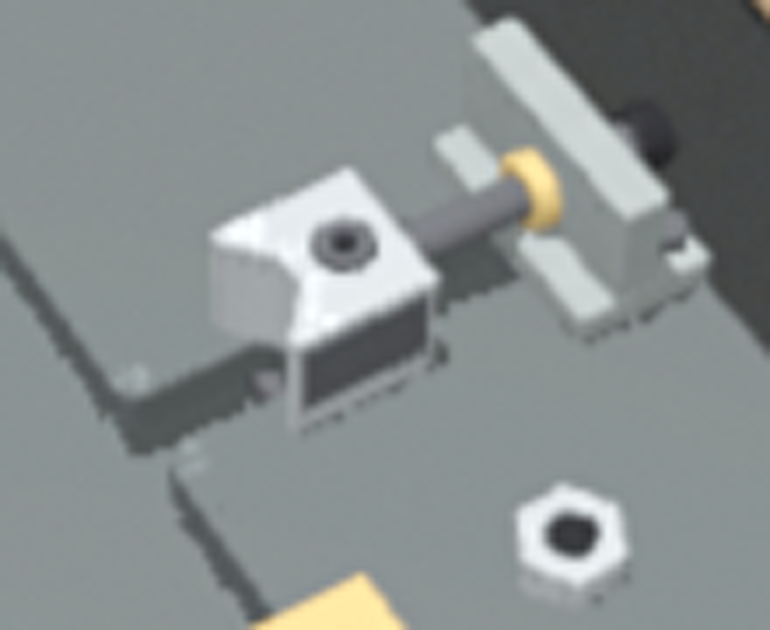

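View pics/top6.png

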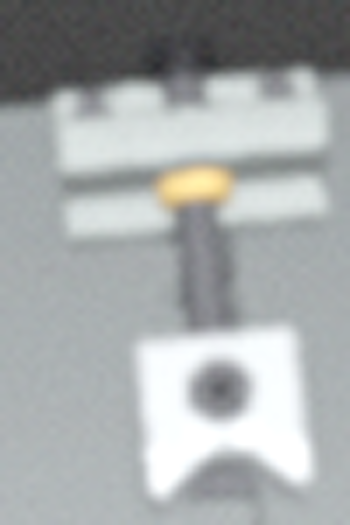

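```bash
python3 - <<'E'
from h import *
print(ctrl.hand_in())
E
python3 st.py
```

```text
the job is handed in; nothing more can be done
None
the job is handed in; nothing more can be done
```

The changeover is finished and I handed the job in at about 23 s. The hand-in gave no verdict.

- **Brass block:** I gripped it by its sides, drew it back to the cross slot's wall, backed off to mid-slot and slid it to the yellow strip. The last pictures put its centre at plate x about −45, y −102 to −104 mm. That is about 2 mm or less from the park point along the slot.
- **Steel block:** I slid it along the cross slot, round the corner and up to the stop screw. I leaned on it with about 11 N at the wrist for roughly 0.6 s. Allowing for 1–2 N of sliding friction, that is about 9 N on the screw. I then eased off to about 8 N and let go.
- **Steel position:** Its centre is at plate x about 15.6 mm. The force contact gave 15.75 mm, so the two agree, and both views show it against the screw with no visible gap.
- **Forces:** Sideways and pulling forces at the wrist stayed below 12 N and the downward force below 16 N. I did not measure the contact forces in the slots directly.
- **Loose things:** The spanner, nut, tin and hammer look unmoved, but I did not measure their positions. The arm finished raised and clear of everything.
- **Disagreements:** The two cameras differ by up to about 2 mm in y (steel −1.1 against +0.7 mm, brass −104.4 against −102.4 mm). That is within the calibration error and the limits.

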